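# Pin and cap the dresser organizer

### The job

Finish putting the organizer back together: push the loose steel pin through the empty hole in the upper tray's hub and the post flange under it until its head sits on the hub. Then press the white cover cap by its knob onto the split stud in the middle of the hub until it snaps, and keep pressing until it is fully home. Do not upset the things around, and finish with the gripper still on the knob, holding the cap firmly pressed down (about 10 N).

Things in the scene. Friction and masses are not known exactly. Their poses are not given: they have to be found in the camera images.
- pin_center (a point): Loose steel pin, upright, 44 mm long: round head 16 mm wide, 22 mm tall (the grip) on a round shank 8 mm wide, 22 mm long, chamfered at its end. Point at its middle, on its axis: the head's underside. z points from shank to head. At the start the shank hangs free in the parts tray's well and the head's underside rests on the tray. About 35 g.
- tray_well (a point): Grey-brown moulded pulp parts tray on the dresser, 112 x 74 mm, 28 mm high, heavy. Point: centre of the mouth, on the tray's top, of the 11 mm wide well in which the pin stands at the start. A second, empty well lies 52 mm from it.
- pin_hole (a point): Mouth centre of the empty pin hole, on the flat round grey top (90 mm across) of the hub in the middle of the upper tray, 178 mm above the dresser. 11 mm wide, 1.5 mm chamfer, straight down through the hub (8 mm) and the black post flange under it (8 mm, same hole). 28 mm from the organizer's axis. Pin home = the pin's point coincides with this one. An equal pin is fitted opposite.
- stud (a point): White split stud in the middle of the hub, on the organizer's upright axis, four springy beaded prongs, 18 mm across. This point is on the axis, 18 mm above the hub's flat top (the prongs end 1 mm below it).
- cap_center (a point): White round cover cap standing on the dresser: a dish open below, 84 mm wide, 29 mm tall, with a round metal knob on top (23 mm wide, 27 mm at its foot, 29 mm tall: the grip). Point on its axis half-way up the whole 58 mm: the flat top where the knob starts. z up. About 70 g. A snap socket with a 25 mm wide lead-in is inside on its axis; any yaw fits; 3 mm room around the two pin heads.
- organizer: White two-tier round organizer at the dresser's back; origin on its upright axis at the dresser's surface. Lower tray 280 mm wide, upper 230 mm, its floor 151 mm and rim 166 mm high. The base is heavy and does not slide. The cap touches the prongs about 8 mm before home, resists with up to about 10 N, clicks about 4 mm before home; home = skirt on the hub, cap point 11 mm above the stud point.
- turntable (a joint): Angle (rad) by which the whole organizer (both trays, post, hub) is turned on its base; it can start at any angle. Turntable and upper tray turn about the axis only against stiff friction and carry the things that stand on them.
- cologne: Blue glass cologne bottle with a dark cap, 44 x 30 mm, 90 mm tall, loose on the lower tray; origin under its centre.
- rose_jar: Round rose-tinted glass jar with a closed brass twist lid, 62 mm in diameter, 58 mm tall, loose on the lower tray; origin under its centre.
- pill_box: Ceramic pill box with a blue lid, 52 x 36 mm, 24 mm tall, loose on the upper tray beside the hub; origin under its centre.
- clip_dish: Round steel tie clip dish, 56 mm in diameter, 14 mm tall, loose on the upper tray beside the hub; origin under its centre.
- hairbrush: Dark wooden hairbrush, 210 x 55 mm, 28 mm tall, lying loose on the dresser; origin under its middle, its x axis along the handle towards the head.
There are look-alikes about, which are no part of the job. Leave any red or turquoise look-alike of the part that bears cap_center alone.

How it is judged:
On the way, in this order (a step that is already met when the one before it is completed fails the run):
1. the pin is fully home through the hub and the post flange (horizontal distance between pin_center and pin_hole below 0.0035 m and z of pin_center in the frame of pin_hole below 0.002 m and angle between pin_center's own z axis and vertical below 0.12 rad), for 0.2 s.
2. the cap is snapped on, fully home, and pressed on after the click (horizontal distance between cap_center and stud below 0.003 m and z of cap_center in the frame of stud below 0.0125 m and contact force between cap and organizer above 4 N), for 0.3 s.
At the end, for the whole second after the job is handed in: The pin stands in its hole with its head on the hub (within 2 mm of home, 3.5 mm of centre). The cap is centred on the stud within 3 mm, level, within 1.5 mm of fully home, and the gripper still touches it and presses it onto the hub with more than 4 N (all of step 1 and all of step 2 and angle between cap_center's own z axis and vertical below 0.06 rad and contact force between the fingers and cap above 3 N); the arm keeps its last pose, push and grip.
It fails at once if a bystander is shifted more than 3 cm or tipped over (distance of any of cologne, rose_jar, pill_box, clip_dish, hairbrush from where it was at the start of the episode above 0.03 m or angle between any of cologne, rose_jar, pill_box, clip_dish's own z axis and vertical above 0.4 rad).
It fails at once if the cap is rammed onto the organizer with over 60 N (contact force between cap and organizer above 60 N).
It also fails if it takes over 72 s, if anything falls off the work surface, if the arm or the gripper's body presses on something with over 40 N, if the wrist force passes 120 N, or if a joint passes its speed limit or range.

### The arm

A 6-joint arm with a two-finger parallel gripper is mounted at the origin on the work surface. World frame = base frame: x ahead of the robot, y to its left, z up, the work surface at z = 0. Lengths are in m, angles in rad, forces in N, time in s.
With the tool pointing down it reaches from about 0.275 to 0.725 m from the base axis. Payload 5.6 kg.
Tool frame: the origin (TCP) lies midway between the tips of the shut fingers; the grasp point (between the pads) lies 19 mm behind it; z points along the fingers, y is the line along which they close (so a half turn about z gives the same grasp; the last joint's range is limited). The gripper opens to 85 mm and grips with 20 to 120 N. Pads are 22 mm wide; open, the fingers measure 114 mm over their backs; the gripper's body (76 mm by 85 mm) begins 54 mm behind the grasp point. The pads swing forward as they close: fully open they stand 13 mm farther back than shut.
Start: joints at [-0.966, 0.255, 0.108, 0, -1.424, -0.285], TCP at [0.173, -0.522, 0.231] pointing down, gripper open.
Joint ranges: [-2.95, 2.95], [-1.21, 1.97], [-1.09, 1.5], [-2.87, 1.71], [-2.94, -0.07], [-3.05, 3.05]. Speed limits (rad/s): [2.57, 2.57, 3.14, 3.14, 3.14, 3.14].

### API

Orientations are given as a 3x3 rotation matrix whose columns are the frame's x, y, z axes.
In Python, from station import * gives the robot as it stands. Calls block until the motion is done:
- goto(position, orientation): joint-space move of the TCP to a pose.
- move_straight(position, max_speed=0.15, attitude=None): straight line of the TCP; attitude=None keeps the orientation; max_speed is the mean speed in m/s.
- move_j(angles): joint-space move.
- ungrasp() and grasp(): open the fingers fully, or close them until they stop; the grip force is fixed at half the most.
- sleep(seconds).
- ik(position, orientation): joint angles nearest the present ones, or None.
- state(): the state.
- camera(name): name is "side" or "top" or "wrist"; returns a dict with "frame" (384x512x3 uint8, blue, green, red), "fovy" (degrees; the focal length in pixels is half the picture's height over the tangent of half this angle, whatever the lens; pixels are square), "cx", "cy" (the principal point, pixels), "R" (3x3) and "t" (3): a world point X has camera coordinates R X + t. Camera axes: x right, y down, z forward; pixel columns grow to the right and rows downward; lengths in m; the calibration is good to about 2 mm. A picture is of the moment at which its call begins. There is no depth.
A pose or a line that the arm cannot do raises Unreachable and nothing moves.
- finish_job(): hands the job in; it is judged then, once.
The state is a dict: "time_s": time; "qpos": joint angles; "qd": joint speeds; "joint_efforts": joint torques, N m; "ee_pos": TCP position; "tool_rot": TCP orientation; "ft_force": force on the tool from outside, world axes, zero at the start; "wrist_torque": the same for the moment, N m; "finger_gap": finger opening in m; "gripper_force": force on a finger pad.
Only numpy, scipy, OpenCV 4.12 (cv2) and the standard library are available. Lean on these libraries where they do the work, as an engineer would, in place of code of your own. Each camera call takes 0.05 s, during which the arm holds its last target. There are 200 camera calls.

## Working session

There is one attempt and no reset: what is moved stays moved. The work goes in short steps, each a Python script; the robot and the scene stay as the last script left them, time stands still between calls to the robot, and variables do not carry over. Pictures are saved under pics/ and viewed, at most 10 in all, crops included, and the job is handed in when it is done.

```bash
mkdir -p pics; ls; cat > h.py <<'E'
from station import *
import numpy as np, cv2
def cam(n,save=None):
    c=camera(n)
    if save: cv2.imwrite('pics/'+save,c['frame'])
    c['f']=c['frame'].shape[0]/2/np.tan(np.radians(c['fovy'])/2)
    return c
def ray(c,u,v,z):
    "intersect pixel ray with plane z"
    R=np.array(c['R']);t=np.array(c['t']);o=-R.T@t
    d=R.T@np.array([(u-c['cx'])/c['f'],(v-c['cy'])/c['f'],1])
    return o+d*(z-o[2])/d[2]
def proj(c,X):
    p=np.array(c['R'])@np.array(X)+np.array(c['t'])
    return c['f']*p[:2]/p[2]+[c['cx'],c['cy']]
def down(a):
    "tool down, closing axis y at world angle a"
    y=np.array([np.cos(a),np.sin(a),0]);z=np.array([0,0,-1.])
    return np.column_stack([np.cross(y,z),y,z])
E
python3 - <<'E'
from h import *
import pickle
t=cam('top');s=cam('side')
pickle.dump((t,s),open('c.pkl','wb'))
cv2.imwrite('pics/top.png',cv2.resize(t['frame'],(800,600),interpolation=cv2.INTER_CUBIC))
cv2.imwrite('pics/side.png',cv2.resize(s['frame'],(800,600),interpolation=cv2.INTER_CUBIC))
for c in (t,s): print(c['fovy'],c['cx'],c['cy'],-np.array(c['R']).T@c['t'], c['R'])
print(state())
E
```

```text
pics
48.12986078822948 256.88393830152023 182.5000140564541 [ 0.20543535 -0.06777302  1.31179727] [[-0.10013247 -0.99495657 -0.00590798]
 [-0.97002307  0.09894114 -0.22195924]
 [ 0.22142434 -0.01649445 -0.97503805]]
49.06546683826946 251.6780009978665 189.50407569622146 [ 0.21328277 -0.98202193  0.80829964] [[ 0.95912208 -0.2829841   0.00220006]
 [-0.16252071 -0.55716488 -0.81434287]
 [ 0.23167188  0.78069667 -0.58037992]]
{'time_s': 0.1, 'qpos': array([-9.66394168e-01,  2.55664743e-01,  1.07123521e-01, -4.06340127e-04,
       -1.42393450e+00, -2.84599359e-01]), 'qd': array([-0.00122932, -0.00172556,  0.00516654,  0.00201426, -0.00028757,
       -0.00160493]), 'joint_efforts': array([-2.71143981e-03, -3.87604380e+01,  2.38474596e+01,  5.37800252e+00,
       -3.80120138e-03,  4.26975959e-06]), 'ee_pos': array([ 0.17280604, -0.52166465,  0.23049672]), 'tool_rot': array([[-9.49316203e-01, -3.14322060e-01, -6.23590008e-04],
       [-3.14322667e-01,  9.49314841e-01,  1.61029365e-03],
       [ 8.58324338e-05,  1.72468632e-03, -9.99998509e-01]]), 'ft_force': array([-0.49656384,  0.5994684 , -0.65109555]), 'wrist_torque': array([-0.02738075,  0.01828729, -0.00455075]), 'gripper_force': 0.0, 'finger_gap': 0.08528627631773053}
```

View pics/top.png

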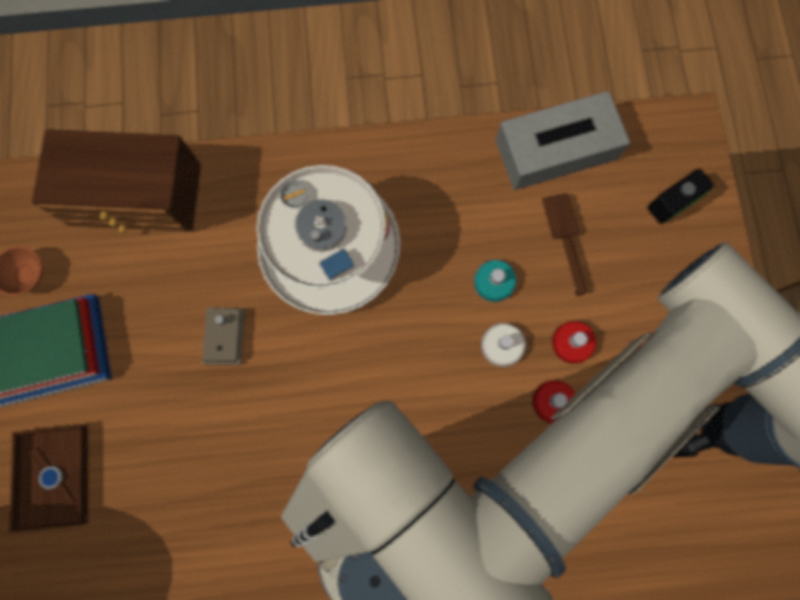

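View pics/side.png

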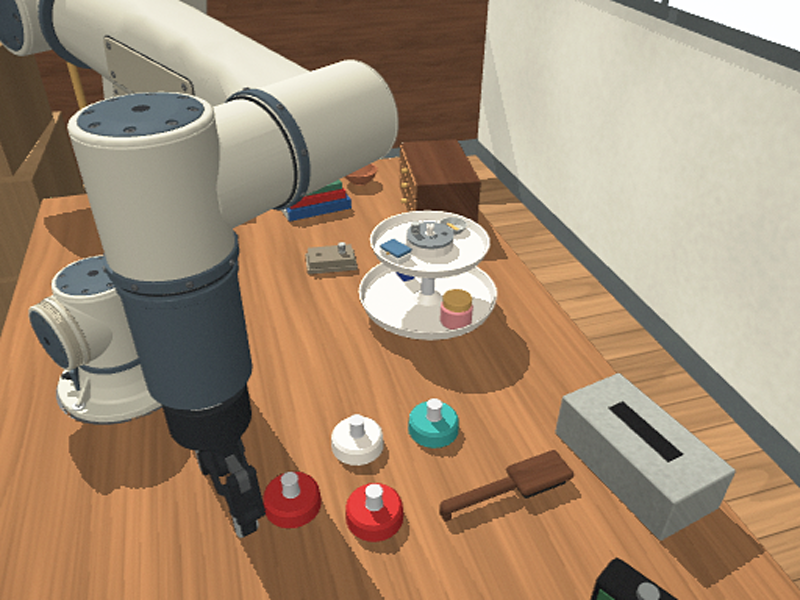

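Top view (800×600): the parts tray is at (222,335) with the pin at (222,318), and the hub is at (322,222). Cap candidates: white (503,344), turquoise (495,280), red (574,341) and (553,401). The white one fits the description. The hairbrush is at (567,245). Side view: white cap at (357,440), tray at (331,260). Next I'll take a confirming crop and a wrist close-up.

```bash
python3 - <<'E'
from h import *
import pickle
t,s=pickle.load(open('c.pkl','rb'))
k=.64
P=lambda c,u,v,z:np.round(ray(c,u*k,v*k,z),4)
print('cap',P(t,503,344,.029),P(s,357,440,.029))
print('pin top',P(t,222,318,.05),P(s,342,246,.05))
print('traycorners',[P(t,*p,.028) for p in [(210,308),(243,308),(238,362),(204,362)]])
print('hub',P(t,320,224,.178),P(s,431,231,.178))
# go over tray, high
p=P(t,222,335,.028)
st=state(); 
a=np.arctan2(-p[0],p[1])
goto([p[0]-.03,p[1],.20],down(np.pi/2))
w=cam('wrist')
h=cam('top')
A=cv2.resize(w['frame'],(400,300),interpolation=cv2.INTER_AREA)
def crop(c,x,y,r=40): 
    return cv2.resize(c['frame'][y-r*3//4:y+r*3//4,x-r:x+r],(400,300),interpolation=cv2.INTER_CUBIC)
M=np.vstack([np.hstack([A,crop(t,206,143)]),np.hstack([crop(t,322,215),crop(s,274,152)])])
cv2.imwrite('pics/m1.png',M)
pickle.dump(w,open('w1.pkl','wb'))
cv2.imwrite('pics/w1.png',w['frame'])
print(state()['time_s'],state()['ee_pos'],-w['R'].T@w['t'],w['R'],w['fovy'])
E
```

```text
cap [ 0.3618 -0.2718  0.029 ] [ 0.3604 -0.2895  0.029 ]
pin top [0.4628 0.2579 0.05  ] [0.4609 0.2542 0.05  ]
traycorners [array([0.4894, 0.286 , 0.028 ]), array([0.4829, 0.222 , 0.028 ]), array([0.3787, 0.2366, 0.028 ]), array([0.3853, 0.3014, 0.028 ])]
hub [0.5879 0.0452 0.178 ] [0.5954 0.052  0.178 ]
3.0833 [0.40418308 0.26448026 0.19999766] [0.32399408 0.26438299 0.34341872] [[ 3.81368051e-04  9.99999859e-01  3.70797233e-04]
 [ 9.49258235e-01 -4.78631572e-04  3.14497336e-01]
 [ 3.14497469e-01  2.32043091e-04 -9.49258283e-01]] 68.8773638278919
```

View pics/m1.png

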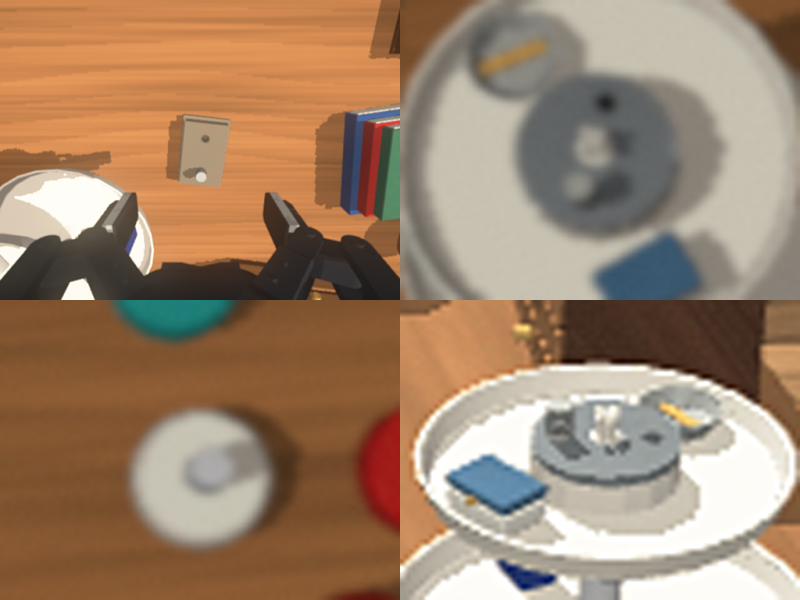

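The montage confirms the white cap in the lower left. The hub's empty hole is at top px (207,133), on the +x side of the stud at (205,142), with the fitted pin opposite at (202,150). In the wrist view the pin head is at about (257,225). I'll move directly over the pin for a closer look.

```bash
python3 - <<'E'
from h import *
import pickle
w=pickle.load(open('w1.pkl','rb')); t,s=pickle.load(open('c.pkl','rb'))
p=ray(w,257,225,.05); print('pin',p)
H=ray(t,207,133.4,.178);S=ray(t,205,142.4,.195);F=ray(t,201.8,150.4,.2);print('hole,stud,fit',H,S,F)
goto([p[0],p[1],.148],down(np.pi/2))
w=cam('wrist'); pickle.dump(w,open('w2.pkl','wb'))
u,v=map(int,proj(w,[p[0],p[1],.05])); print(u,v,state()['time_s'],state()['ee_pos'])
cv2.imwrite('pics/w2.png',cv2.resize(w['frame'][v-50:v+50,u-66:u+67],(798,600),interpolation=cv2.INTER_CUBIC)); print('origin',u-66,v-50)
E
```

```text
pin [0.45996261 0.26513858 0.05      ]
hole,stud,fit [0.61621068 0.03694402 0.178     ] [0.58485644 0.04272039 0.195     ] [0.56145723 0.05249076 0.2       ]
257 193 3.5417 [0.46030795 0.26486154 0.14813896]
origin 191 143
```

View pics/w2.png

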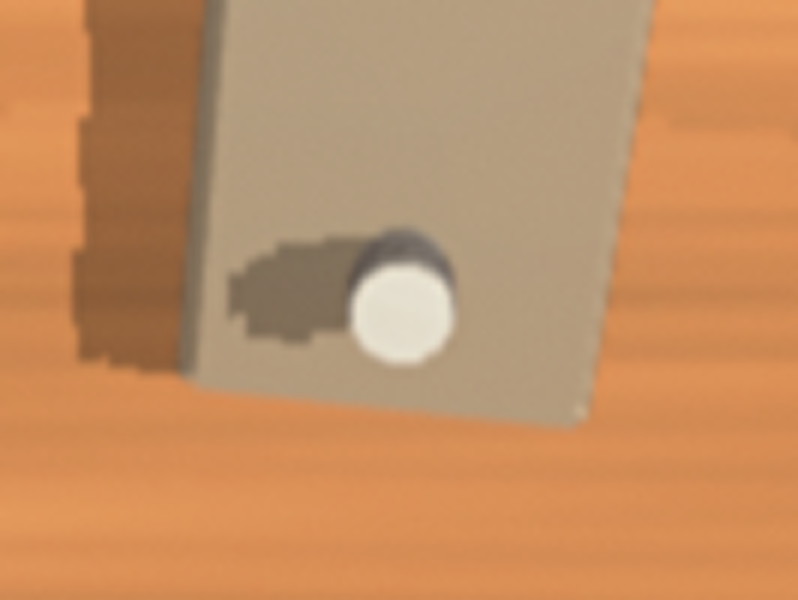

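The pin's head top is at crop (402,313), which is full-frame (258.0,195.2); its 17.5 px diameter fits the given 16 mm. Next I'll grasp it and look at the hub with the pin in hand.

```bash
python3 - <<'E'
from h import *
import pickle
w=pickle.load(open('w2.pkl','rb'))
p=ray(w,258.0,195.2,.05); print('pin',p)
move_straight([p[0],p[1],.030],.12)
grasp(); s=state(); print(s['finger_gap'],s['gripper_force'],s['ee_pos'])
move_straight([p[0],p[1],.14],.15)
goto([.52,.14,.30],down(np.pi/2))
goto([.614,.037,.298],down(np.pi/2))
s=state(); print(s['finger_gap'],s['ee_pos'],s['time_s'],s['ft_force'])
w=cam('wrist'); pickle.dump(w,open('w3.pkl','wb'))
u,v=map(int,proj(w,[.60,.04,.178])); print(u,v)
u0,v0=u-80,v-60
cv2.imwrite('pics/w3.png',cv2.resize(w['frame'][v0:v0+120,u0:u0+160],(800,600),interpolation=cv2.INTER_CUBIC)); print('origin',u0,v0, proj(w,[.614,.037,.298]))
cv2.imwrite('pics/w3full.png',w['frame'])
E
```

```text
pin [0.4616473  0.26553376 0.05      ]
0.013675174847068854 58.472442626953125 [0.4617749  0.26562409 0.03029708]
0.013621486364998657 [0.61392207 0.03729992 0.2958155 ] 7.6917 [-0.3732002   0.17319524 -0.40525457]
259 173
origin 179 113 [255.9560339 248.8226803]
```

View pics/w3.png

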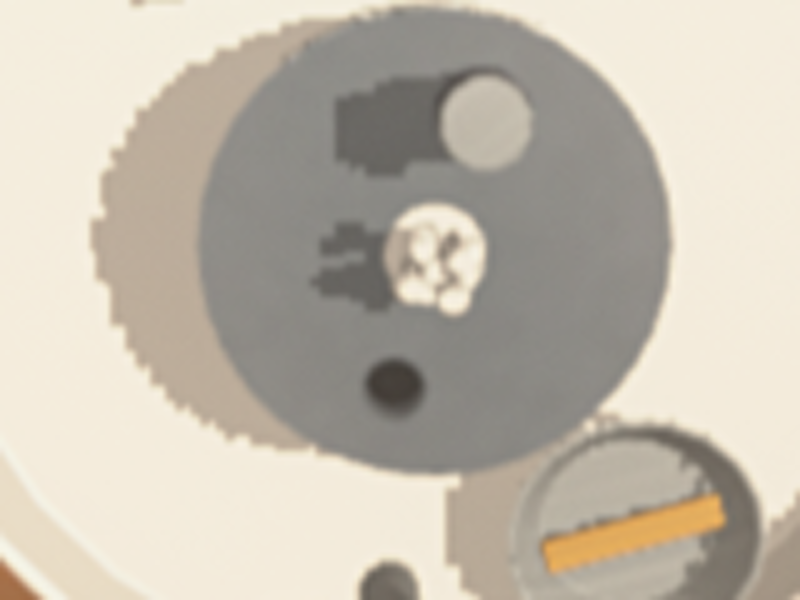

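View pics/w3full.png

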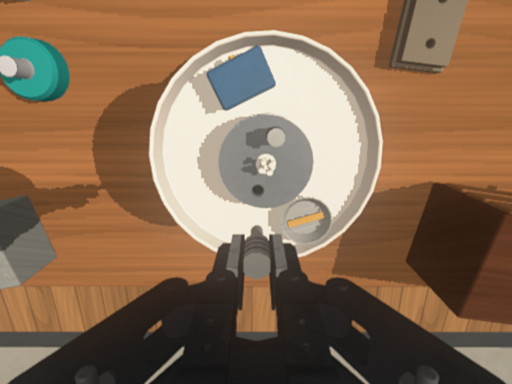

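The hub disc centre is at (265.9,160.9), the empty hole at (257.9,190.2) and the fitted pin's head at (276.2,137.4). The pin is upright in the fingers with its tip at about (256.6,229). The clip dish is at (305,218).

```bash
python3 - <<'E'
from h import *
import pickle
w=pickle.load(open('w3.pkl','rb'))
C=ray(w,265.9,160.9,.178);H=ray(w,257.9,190.2,.178);F=ray(w,276.2,137.4,.2)
print(C,H,F,(H+F)/2,np.linalg.norm((H-C)[:2]),np.linalg.norm((F-C)[:2]),np.linalg.norm((F-H)[:2]))
s=state();e=s['ee_pos'];print(e,s['tool_rot'][:,2],s['time_s'])
print('tip pred',proj(w,[.6139,.0373,.2958-.024]))
# shank end outline pixels: row profile
g=cv2.cvtColor(w['frame'],cv2.COLOR_BGR2GRAY)
cv2.imwrite('pics/tip.png',cv2.resize(w['frame'][215:285,217:297],(640,560),interpolation=cv2.INTER_CUBIC))
E
```

```text
[0.58788781 0.0462182  0.178     ] [0.61699793 0.03870136 0.178     ] [0.56322951 0.0539469  0.2       ] [0.59011372 0.04632413 0.189     ] 0.03006496260401693 0.025841133459763913 0.05588800122077788
[0.61371449 0.03780513 0.29662061] [-2.36017167e-03 -3.81059944e-04 -9.99997142e-01] 7.7417
tip pred [256.47939886 228.74096141]
```

View pics/tip.png

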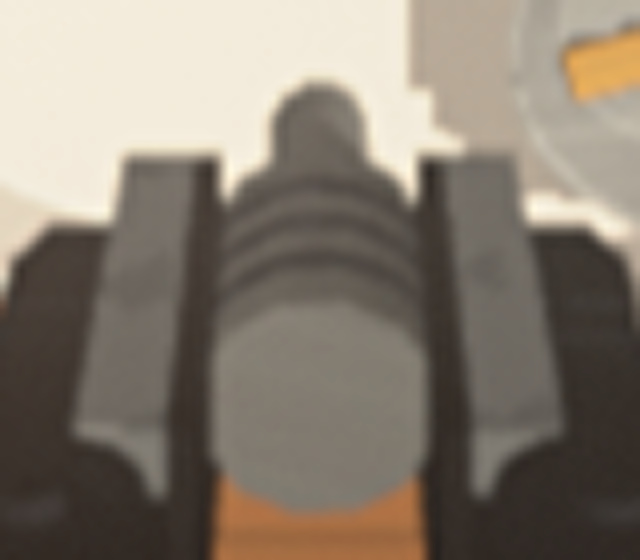

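```bash
python3 - <<'E'
from h import *
import pickle
w=pickle.load(open('w3.pkl','rb'))
e=np.array([.6138,.0375,.296])
tip=ray(w,256.9,230.0,e[2]-.024);top=ray(w,257,265.6,e[2]+.020);H=ray(w,257.9,190.2,.178)
print('tip-e',tip-e,'top-e',top-e)
d=((tip+top)/2-e)[:2]; d=np.clip(d,-.002,.002)
c=H[:2]-d; print('cmd',c)
D=down(np.pi/2)
move_straight([*c,.206],.1,D); sleep(.2)
w=cam('wrist'); cv2.imwrite('pics/w4.png',cv2.resize(w['frame'][170:290,176:336],(800,600),interpolation=cv2.INTER_CUBIC))
pickle.dump(w,open('w4.pkl','wb'))
s=state(); print(s['ee_pos'],s['ft_force'],s['time_s'],s['tool_rot'][:,2])
E
```

```text
tip-e [ 9.14462403e-04  7.70970011e-05 -2.40000000e-02] top-e [-3.68221052e-04  5.98377060e-05  2.00000000e-02]
cmd [0.6167248  0.03863289]
[0.61691423 0.03865235 0.20643098] [-0.24669139  0.63998135 -0.56134836] 9.0583 [ 7.86122769e-04  2.32287949e-04 -9.99999664e-01]
```

View pics/w4.png

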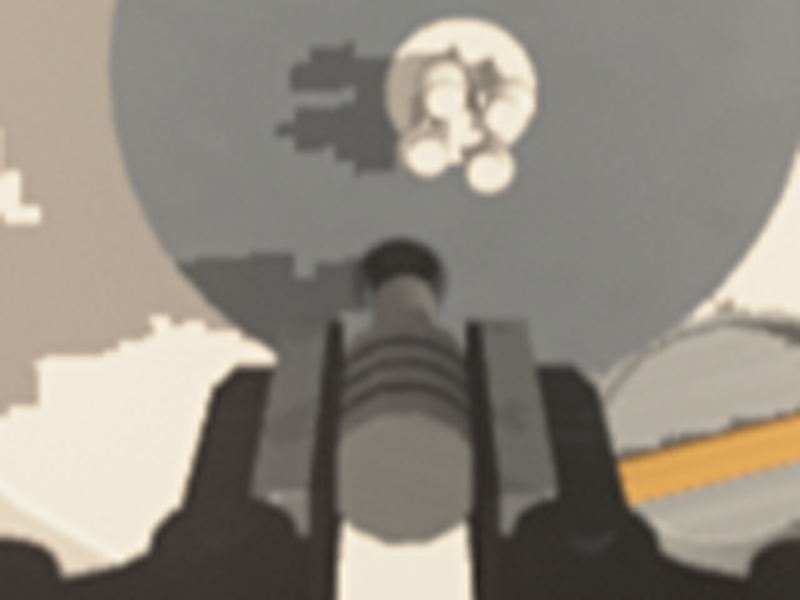

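The pin tip sits over the hole: hole centre at (402,281), and the tip at (405,299) should project to about (404,281) once it is at the mouth. Inserting now.

```bash
python3 - <<'E'
from h import *
c=[0.6167,0.0386]
def rep(m):
    s=state(); print(m,np.round(s['ee_pos'],4),np.round(s['ft_force'],2),round(s['finger_gap'],4),round(s['time_s'],2)); return s
for z in (.199,.193,.187,.1815):
    move_straight([*c,z],.06); s=rep(z)
    if s['ft_force'][2]>12 or np.hypot(*s['ft_force'][:2])>15: print('STOP'); raise SystemExit
move_straight([*c,.1803],.02); s=rep('end')
sleep(.2); s=rep('end')
E
```

```text
0.199 [0.6163 0.0385 0.1982] [ 0.62 -0.16 -0.54] 0.0137 9.32
0.193 [0.6164 0.0385 0.1924] [-0.33  0.05 -0.43] 0.0135 9.57
0.187 [0.6164 0.0386 0.1864] [-0.35  0.09 -0.84] 0.0135 9.82
0.1815 [0.6164 0.0386 0.181 ] [ 0.19  0.54 -0.11] 0.0138 10.07
end [0.6167 0.0386 0.1804] [-0.35 -0.54 -0.27] 0.0138 10.32
end [0.6167 0.0386 0.1803] [ 1.05  0.35 -0.32] 0.0137 10.53
```

```bash
python3 - <<'E'
from h import *
import pickle
c=[0.6167,0.0386]
def rep(m):
    s=state(); print(m,np.round(s['ee_pos'],4),np.round(s['ft_force'],2),round(s['finger_gap'],4),round(s['time_s'],2)); return s
for z in (.1795,.179,.1785):
    move_straight([*c,z],.02); s=rep(z)
    if s['ft_force'][2]>3: break
ungrasp(); rep('open')
move_straight([*c,.235],.12)
grasp(); rep('shut')
move_straight([*c,.204],.12); rep('x')
z=.204
while z>.1965:
    z-=.0015; move_straight([*c,z],.03); s=rep(z)
    if s['ft_force'][2]>5: break
move_straight([*c,.298],.15)
ungrasp()
sleep(.2)
w=cam('wrist'); pickle.dump(w,open('w5.pkl','wb'))
cv2.imwrite('pics/w5.png',cv2.resize(w['frame'][113:233,179:339],(800,600),interpolation=cv2.INTER_CUBIC)); rep('end')
E
```

```text
0.1795 [0.6168 0.0386 0.1802] [-3.04  0.15  4.78] 0.0136 10.78
open [0.6167 0.0386 0.1795] [ 0.57 -0.31  0.19] 0.0856 11.47
shut [0.6167 0.0386 0.235 ] [-0.31 -0.66 -0.51] -0.0 12.85
x [0.6166 0.0384 0.204 ] [-0.39  0.62  0.97] -0.0003 13.26
0.20249999999999999 [0.617  0.0386 0.2031] [ 0.18  0.6  -0.11] -0.0 13.51
0.20099999999999998 [0.6167 0.0386 0.201 ] [0.7  0.37 0.68] -0.0 13.76
0.19949999999999998 [0.617  0.0386 0.2001] [-0.51  0.64  2.61] -0.0002 14.01
0.19799999999999998 [0.6172 0.0385 0.2   ] [-2.96  0.34  8.97] 0.0001 14.26
end [0.6167 0.0386 0.298 ] [ 0.69 -0.32  0.41] 0.0858 16.11
```

View pics/w5.png

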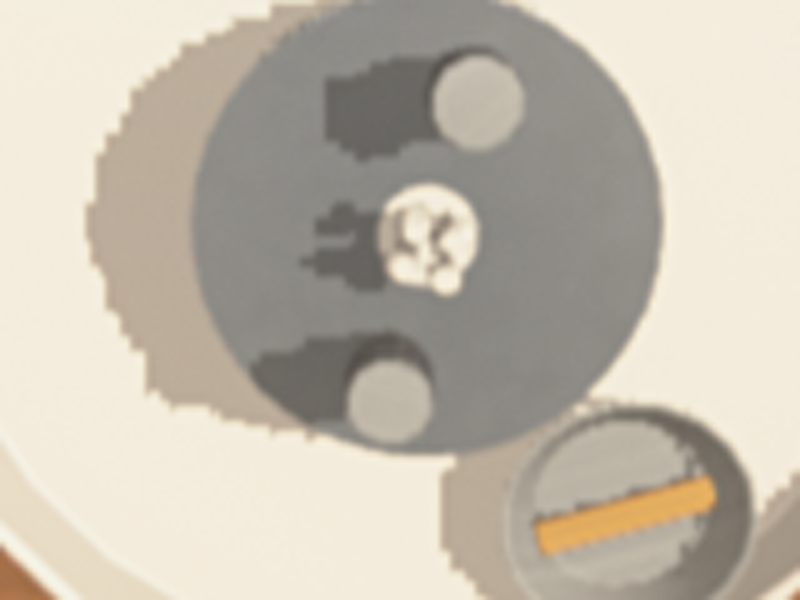

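The pin is home: its head top contacted at z = 0.200, which matches 0.178 + 0.022. Its head is at (257,193) and the fitted pin's at (274.6,133.4). Next is the white cap.

```bash
python3 - <<'E'
from h import *
import pickle
w=pickle.load(open('w5.pkl','rb'))
A=ray(w,274.6,133.4,.2);B=ray(w,257,193,.2);print(A,B,(A+B)/2,'hub',ray(w,264.4,156.8,.178))
D=down(np.pi/2)
move_straight([.5,0,.30],.2)
goto([.361,-.278,.20],D); 
move_straight([.361,-.278,.149],.15); sleep(.2)
w=cam('wrist'); pickle.dump(w,open('w6.pkl','wb'))
u,v=map(int,proj(w,[.361,-.278,.029])); print(u,v,state()['ee_pos'],state()['time_s'])
f=w['frame']; hsv=cv2.cvtColor(f,cv2.COLOR_BGR2HSV)
m=((hsv[...,1]<70)&(hsv[...,2]>90)).astype(np.uint8)
n,l,st,ce=cv2.connectedComponentsWithStats(m)
for i in range(1,n):
    if st[i,4]>300: print(st[i],ce[i])
cv2.imwrite('pics/w6.png',cv2.resize(f[v-75:v+75,u-100:u+100],(800,600),interpolation=cv2.INTER_CUBIC)); print('origin',u-100,v-75)
E
```

```text
[0.5632524  0.05400598 0.2       ] [0.61653103 0.03912985 0.2       ] [0.58989171 0.04656792 0.2       ] hub [0.58757816 0.04618673 0.178     ]
256 184 [ 0.3616651  -0.27817956  0.14995263] 18.8583
[ 137   32   42   39 1214] [157.14662273  51.41350906]
[ 221  142   80   81 5096] [260.72017268 181.96291209]
[ 91 167  42  34 980] [111.75510204 183.30714286]
[130 247  38  51 590] [147.32542373 272.37457627]
[346 247  38  51 598] [365.47993311 272.13879599]
[ 451  274   61   83 2414] [492.32062966 307.15327258]
[245 287  27  37 769] [259.40442133 305.48764629]
origin 156 109
```

View pics/w6.png

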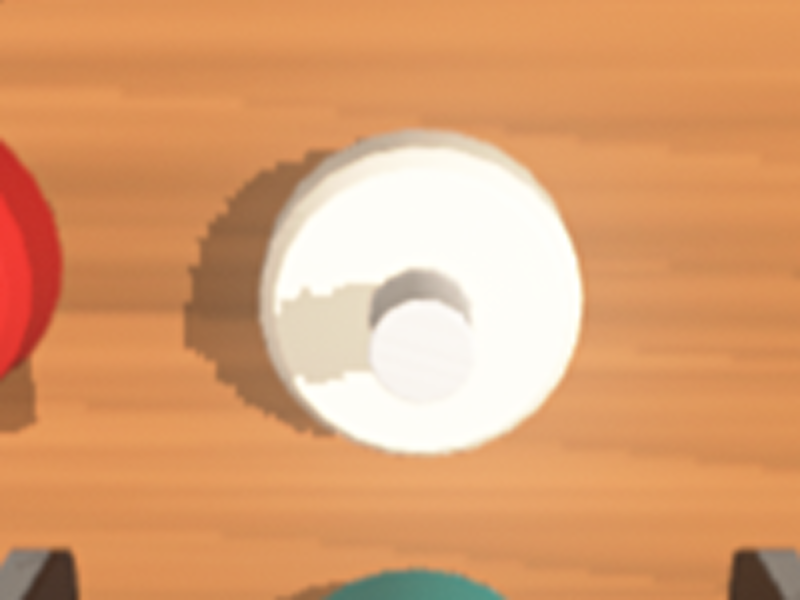

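The knob's top centre is at crop (422,351), which is full-frame (261.5,196.8); the disc diameter of about 80 px fits 84 mm. The red and turquoise caps are clear of the grasp. Now I'll grasp the knob and carry the cap over.

```bash
python3 - <<'E'
from h import *
import pickle
w=pickle.load(open('w6.pkl','rb')); D=down(np.pi/2)
def rep(m):
    s=state(); print(m,np.round(s['ee_pos'],4),np.round(s['ft_force'],2),round(s['finger_gap'],4),round(s['time_s'],2)); return s
p=ray(w,261.5,196.75,.058); print(p, 'disc',ray(w,156+426/4,109+299/4,.029))
move_straight([p[0],p[1],.06],.1,D); sleep(.1)
move_straight([p[0],p[1],.034],.06); rep('at')
grasp(); rep('g')
move_straight([p[0],p[1],.10],.1); 
move_straight([p[0],p[1],.28],.2)
goto([.5,-.05,.30],D); 
c=[.590,.0465]
goto([*c,.29],D); sleep(.3)
move_straight([*c,.245],.1); sleep(.3); rep('above')
w=cam('wrist'); pickle.dump(w,open('w7.pkl','wb')); cv2.imwrite('pics/w7.png',w['frame'])
e=state()['ee_pos']
f=w['frame'];u,v=proj(w,[e[0],e[1],e[2]-.005+.029]);print('knobtop pred',u,v,'disc pred',proj(w,[e[0],e[1],e[2]-.005]))
hsv=cv2.cvtColor(f,cv2.COLOR_BGR2HSV)
# profile of brightness down the central column for cap edge/knob
g=cv2.cvtColor(f,cv2.COLOR_BGR2GRAY); print(g[150:310:2,int(u)])
E
```

```text
[ 0.36345002 -0.27380072  0.058     ] disc [ 0.36000803 -0.27235272  0.029     ]
at [ 0.3634 -0.2739  0.0339] [ 0.7  -0.21  0.34] 0.0854 20.58
g [ 0.3636 -0.2739  0.0344] [-1.62  0.8   3.58] 0.0211 21.19
above [0.5902 0.0465 0.2455] [ 0.88 -0.54 -0.48] 0.0209 25.87
knobtop pred 256.5235775451942 270.6279604653748 disc pred [256.46777259 242.36010956]
[142 144 143 144 146 146 146 153 156 157 158 158 183 220 221 222 222 230
 237 237 237 237 237 237 237 237 237 237 237 237 237 237 237 237 237 237
 236 171 148 140 134 127 132 131 129 129 127 126 122 129 220 217 182 144
 146 146 149 146 147 143 144 146 146 143 143 146 143 143 142 143 143 223
 203 190 190 189 189 187 187 229]
```

The disc outline is biased because its rim is lower than the flat top, so I trust the knob reading. It agrees with the TCP to 0.2 mm. Pressing now, with force monitoring.

```bash
python3 - <<'E'
from h import *
c=[.590,.0465]
def rep(m):
    s=state(); print(round(m,4),np.round(s['ee_pos'],4),np.round(s['ft_force'],2),round(s['finger_gap'],4),round(s['time_s'],2)); return s
move_straight([*c,.224],.08); sleep(.2); s=rep(.224)
z=.224
while z>.2075:
    z-=.001; move_straight([*c,z],.02); s=rep(z); F=s['ft_force']
    if np.hypot(*F[:2])>10 or F[2]>25: print('STOP'); break
    if s['ee_pos'][2]<.2145 and F[2]>9: print('home?'); break
sleep(.3); rep(z)
E
```

```text
0.224 [0.5903 0.0466 0.2246] [-0.09  0.26  0.55] 0.0211 26.52
0.223 [0.59   0.0465 0.2231] [ 0.05  0.82 -0.15] 0.0209 26.77
0.222 [0.5899 0.0465 0.2219] [ 0.16  0.14 -0.69] 0.0208 27.02
0.221 [0.59   0.0464 0.221 ] [-0.89  0.2  -0.1 ] 0.021 27.27
0.22 [0.59   0.0463 0.2201] [-0.62 -0.43  0.02] 0.0212 27.52
0.219 [0.5901 0.0462 0.2193] [ 0.23 -1.74  1.4 ] 0.0209 27.77
0.218 [0.5903 0.0462 0.2187] [ 0.25 -1.86  5.89] 0.0215 28.02
0.217 [0.5904 0.0462 0.2182] [-0.32 -1.98  6.97] 0.0208 28.27
0.216 [0.5905 0.0462 0.2175] [-0.18 -1.69  8.27] 0.021 28.52
0.215 [0.59   0.0464 0.215 ] [ 1.81 -2.43 -0.75] 0.0213 28.77
0.214 [0.5895 0.0469 0.2127] [ 0.36 -1.17 -2.63] 0.021 29.02
0.213 [0.5898 0.0467 0.2126] [ 0.23 -0.77 -2.09] 0.0209 29.27
0.212 [0.59   0.0466 0.2124] [-1.76  0.07  2.06] 0.0211 29.52
0.211 [0.59   0.0466 0.2123] [-2.8   0.26  6.24] 0.0208 29.77
0.21 [0.5901 0.0466 0.2123] [-5.59 -0.16 10.83] 0.0207 30.02
home?
0.21 [0.5901 0.0466 0.2123] [-5.42  0.92  9.59] 0.021 30.32
```

The cap clicked at about TCP z = 0.215 and bottomed at 0.2123, against a predicted home of 0.2124. It is now held at about 10 N, so I'm handing in.

```bash
python3 -c "
from h import *
print(finish_job()); s=state(); print(s['ft_force'],s['time_s'])"
```

```text
the job is handed in; nothing more can be done
None
the job is handed in; nothing more can be done
```

The job is handed in, at about 30 s of the 72 s allowed: the pin is home in the hub, and the cap is snapped on and fully home, with the gripper still on the knob pressing at about 10 N; no verdict was returned.

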